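# Release and push out the spent filter slide

## Robot

A 7-joint arm with a two-finger parallel gripper is mounted at the origin on the work surface. World frame = base frame: x ahead of the robot, y to its left, z up, the work surface at z = 0. Lengths are in mm, angles in rad, forces in N, time in s.
With the tool pointing down it reaches from about 400 to 850 mm from the base axis. Payload 4.5 kg.
Tool frame: the origin (TCP) lies midway between the tips of the shut fingers; the grasp point (between the pads) lies 19 mm behind it; z points along the fingers, y is the line along which they close (so a half turn about z gives the same grasp; the last joint's range is limited). The gripper opens to 88 mm and grips with 3 to 60 N. Pads are 18 mm wide; open, the fingers measure 123 mm over their backs; the gripper's body (75 mm by 187 mm) begins 45 mm behind the grasp point.
Start: joints at [1.312, 0.689, -0.195, 1.565, 0.157, 0.902, -0.215], TCP at [180.425, -598.415, 238.743] pointing down, gripper open.
Joint ranges: [-3.01, 3.01], [-0.46, 2.08], [-1.47, 1.51], [0.13, 2.56], [-1, 4.14], [0.04, 2.09], [-2.66, 2.66]. Speed limits (rad/s): [2.57, 2.57, 3.14, 3.14, 3.14, 3.14, 3.14].

## Interface

Orientations are given as a unit quaternion [x, y, z, w].
In Python, from rig import arm, imaging, spotter gives the robot as it stands.
- The arm moves only by the shell command python3 -m crank 'ROWS' [FORCE]. ROWS is JSON, a list that holds one entry, the list of rows, each a list of 7 numbers: the shift along the tool's x, y, z each as a share of 0.04 m, from -1 to 1, then the turn, a rotation vector about the tool's x, y, z each as a share of 4 degrees, from -1 to 1, then the opening, from 0 (shut) to 1 (fully open). A call has 1 to 10 rows; each row shifts and turns the commanded pose from where the row before left it, along the tool's axes as they then stand; what a row does not reach is not made up. A row lasts 1/10 s, in which the tool goes at most 50 mm and 8.59 degrees, less where a joint would pass 70% of its speed; a pose out of reach is approached as far as the arm can. A call with a number of a shift or a turn outside -1 to 1 is refused whole. A call with a gripper value outside its range is refused whole. The fingers move at their own pace and stop on an object; FORCE is the grip in N (left out, the last holds). Time passes only in rows, so rows that do not move let the fingers close. It gives the time, the measured TCP pose, the force, the opening and the grip force at its end, in the units of the state.
- arm.get_state(): the state, without advancing time (a new reading comes with each control period).
- imaging.snapshot(name): name is "scene" or "top" or "wrist"; returns a dict with "pixels" (420x560x3 uint8, blue, green, red), "camera_matrix" (3x3 intrinsics, pixels), "R" (3x3) and "t" (3): a world point X has camera coordinates R X + t. Camera axes: x right, y down, z forward; pixel columns grow to the right and rows downward; lengths in mm; the calibration is good to about 2 mm. A picture is of the moment at which its call begins. There is no depth.
- arm.close_job(): hands the job in; it is judged then, once.
Trained networks look in a picture, given as the dict that the camera call returned (one of the last four; its "shot" number tells which), for a name from the list of things; names that differ only in an ending like _2 or _b are one class to them, and where a whole thing is asked for, a point or a joint stands for the part that bears it (a point fixed in the world has none). Each returns a list of dicts, best first, with "confidence" (0 to 1); they miss things now and then, are a little off and sometimes report something else, mostly with a low value. They report only what shows in the picture. A call takes as long as a camera call. They do not tell look-alikes from the thing itself.
- spotter.search_frame(picture, query): "extent" ([left, top, right, bottom] in pixels, round what is visible of it).
- spotter.outline_of(picture, query): "pixels" (420x560 bool, what is visible of it) and "extent" ([left, top, right, bottom] in pixels, round what is visible of it).
The state is a dict: "clock": time; "joints": joint angles; "joint_velocities": joint speeds; "joint_efforts": joint torques, N m; "eef_pos": TCP position; "ee_rot": TCP orientation; "wrist_force": force on the tool from outside, world axes, zero at the start; "wrist_torque": the same for the moment, N m; "finger_gap": opening from 0.0 (shut) to 1.0 (fully open); "grip_force": force on a finger pad.
Only numpy, scipy, OpenCV 4.12 (cv2) and the standard library are available. Lean on these libraries where they do the work, as an engineer would, in place of code of your own. Each camera call takes 0.05 s, during which the arm holds its last target. There are 200 camera calls.

## Task

The print room's air filter is due: first turn the dial on the filter unit until 1 shows centred in its window. Then take the pin tool from its rest, hold the recessed release button down with the pin and, keeping it held, push the filter slide fully out. Hang the pin tool back in its rest, pin down, and leave the other things on the table as they are.

Things in the scene. Friction and masses are not known exactly. Their poses are not given: they have to be found in the camera images.
- filter_unit: White air-filter unit fixed to the table: a low box 190 mm long (its x) by 170 mm wide (its y), flat top at 60 mm. Origin: centre of its underside. x points from its front face to its back, z up; the front faces roughly towards the robot and the filter slide comes out there, in the unit's -x direction. The half at +y holds the slide, the half at -y the dial.
- dial (a joint): Air-flow dial on the unit's top. Numbers 0 to 4 on a disc under a grey cover (80 mm square, top at 66 mm); one number shows in an 18 mm square window just in front (unit -x side) of the knob. Angle in rad, 0 to 2.4, growing counter-clockwise seen from above; number n is centred in the window at 0.6 n, so 1 shows at 0.6. It has light friction (0.04 N m), no clicks, and stays where it is left; clockwise lowers the number.
- dial_grip (a point): Point on the dial's axis at the height to grip, 88 mm above the table, at unit x +10, y -42 mm. The black knob is a straight bar 46 mm long along this point's x axis (turns with the dial), 13 mm thick, from 74 to 100 mm above the table; pinch it across its thickness from above. A round shaft 30 mm across carries it above the cover.
- slide (a joint): How far the filter slide is out, m: 0 = home, 0.060 = fully out, against its stop. It moves along the unit's -x. A hidden latch holds it at home and again every 15 mm or so on the way (tooth positions 0, 15, 30, 45 mm) unless the release button is held down at least 4 mm; past 56 mm the button can come up again and then locks the slide out. Sliding friction about 1.5 N. At home its white front plate, 52 mm wide and 32 mm high, stands 8 mm out of the unit's front face.
- well_top (a point): Centre of the mouth of the square well, 18 x 18 mm and 12 mm deep, in the grey carriage (34 mm square) that is the top of the slide, seen in a 38 mm wide slot in the unit's top; 58 mm above the table. Moves with the slide; at home it lies at unit x 0, y +40 mm. The well walls carry the push. Axes as the unit's.
- button (a joint): How far the release button is pressed, m: 0 = up, 0.006 = fully down; the spring needs 2 N to start and 5 N fully down, and returns it.
- button_top (a point): Centre of the top of the black release button, the floor of the well: 46 mm above the table when up, 40 mm when down. The button fills the well. Gripper fingers do not fit in.
- pin_tool: Pin tool: black rubber handle bar, 110 (x) x 20 (y) x 26 (z) mm, with a steel pin of 9 mm diameter standing out 50 mm straight down from the middle of its underside (a 16 mm collar on its first 8 mm). Origin: centre of the handle. x along the handle, the pin points along -z. About 110 g. It starts hanging in its rest, pin down, and is used upright. Grip the middle of the handle across its 20 mm.
- pin_tip (a point): The end of the pin, 63 mm below the centre of the handle.
- rest: Aluminium rest fixed to the table: base 136 x 56 x 8 mm with two posts, flat tops at 70 mm, 36 to 54 mm either side of its middle along its x, 34 mm wide along y; the handle of the pin tool lies across both tops with the pin hanging between them (72 mm gap). End stops 60 mm from the middle rise to 78 mm. Origin: centre of the underside; the handle's centre lies 83 mm above it when hung up.
- bracket: Bystander, leave alone: grey L-shaped printed bracket, 70 x 30 mm, lying in the parts bin.
- spool: Bystander, leave alone: filament spool lying flat, 200 mm across, 60 mm high.
- scraper: Bystander, leave alone: spatula-like print scraper, 200 mm, lying flat.
- glue_jar: Bystander, leave alone: small jar with a white cap, 48 mm across, 85 mm high.
- printed_tray: Bystander, leave alone: yellow printed tray, 110 x 45 x 22 mm.
- screwdriver: Bystander, leave alone: screwdriver, 170 mm, lying flat.
- test_print: Bystander, leave alone: small green test print, 50 mm wide, 50 mm high.
Things that resemble listed ones, but are neither listed nor needed, are in the scene too. There is more than one size of the pin_tool; the one meant has the size given above. There is more than one size of the rest; the job needs the larger.

How it is judged (in metres and radians):
On the way, in this order (a step that is already met when the one before it is completed fails the run):
1. the dial shows 1, centred in the window (value of joint dial between 0.44 and 0.76 rad), for 0.2 s.
2. the pin holds the release button down, the slide still at home (distance between pin_tip and button_top below 0.01 m and value of joint button above 0.0035 m and value of joint slide below 0.006 m), for 0.1 s.
3. the slide is fully out, the pin still holding the button down (distance between pin_tip and button_top below 0.01 m and value of joint button above 0.0035 m and value of joint slide above 0.0555 m), for 0.1 s.
At the end, for the whole second after the job is handed in: Dial within 0.16 rad of number 1 (0.6 rad); slide at least 54 mm out, button up again (under 1.5 mm); pin tool still in its rest across both posts, either way round (centre 79 to 87 mm above the rest's origin, within 12 mm along and 17 mm across), upright within 0.08 rad (all of step 1 and value of joint slide above 0.054 m and value of joint button below 0.0015 m and x of pin_tool in the frame of rest between -0.012 and 0.012 m and y of pin_tool in the frame of rest between -0.017 and 0.017 m and z of pin_tool in the frame of rest between 0.079 and 0.087 m and angle between pin_tool's own z axis and vertical below 0.08 rad and linear speed of pin_tool below 0.02 m/s); the robot touches nothing.
It fails at once if one of the other things on the table is moved more than 30 mm (distance of any of bracket, spool, scraper, glue_jar, printed_tray, screwdriver, test_print from where it was at the start of the episode above 0.03 m).
It also fails if it takes over 67 s, if anything falls off the work surface, if the arm or the gripper's body presses on something with over 40 N, if the wrist force passes 120 N, or if a joint passes its speed limit or range.

## Working session

There is one attempt and no reset: what is moved stays moved. The work goes in short steps, Python scripts to look and compute and a shell command to move; the robot and the scene stay as the last step left them, time stands still between calls to the robot, and variables do not carry over. Pictures are saved under pics/ and viewed, at most 10 in all, crops included, and the job is handed in when it is done.

```bash
ls; mkdir -p pics
cat > h.py <<'E'
import numpy as np, cv2
from rig import arm, imaging, spotter
def ray(p,u,v):
    K,R,t=(np.array(p[k],float) for k in("camera_matrix","R","t"))
    d=R.T@np.linalg.solve(K,[u,v,1]); return -R.T@t.ravel(), d/np.linalg.norm(d)
def atz(p,u,v,z):
    c,d=ray(p,u,v); return c+d*(z-c[2])/d[2]
def proj(p,X):
    K,R,t=(np.array(p[k],float) for k in("camera_matrix","R","t"))
    q=K@(R@np.array(X,float)+t.ravel()); return q[:2]/q[2]
def tri(obs):
    A=np.zeros((3,3));b=np.zeros(3)
    for p,u,v in obs:
        c,d=ray(p,u,v);M=np.eye(3)-np.outer(d,d);A+=M;b+=M@c
    return np.linalg.solve(A,b)
E
python3 - <<'E'
from h import *
np.set_printoptions(precision=1,suppress=True)
s=arm.get_state();print(s['clock'],s['eef_pos'],s['ee_rot'])
for n in("scene","top"):
    p=imaging.snapshot(n); cv2.imwrite(f"pics/{n}.png",p["pixels"]); print(n,ray(p,280,210))
    for q in("filter_unit","dial","dial_grip","well_top","pin_tool","rest","spool","glue_jar","test_print"):
        for r in spotter.search_frame(p,q)[:3]:
            e=r["extent"];print(q,round(r["confidence"],2),np.round(e), atz(p,(e[0]+e[2])/2,(e[1]+e[3])/2,60)[:2])
E
```

```text
pics
0.0 [ 180.2 -597.8  237.9] [ 1.   0.1 -0.  -0. ]
scene (array([1282.6, -180. ,  893.1]), array([-0.7,  0.1, -0.7]))
filter_unit 0.75 [256. 210. 318. 275.] [648.5 -62.2]
filter_unit 0.18 [372. 171. 406. 194.] [484.7 294.6]
dial 0.65 [264. 227. 280. 242.] [612.3 -96.8]
dial 0.34 [194. 289. 256. 310.] [ 786.1 -243.3]
dial 0.18 [ 87. 169. 155. 228.] [ 378.4 -521.2]
dial_grip 0.5 [265. 228. 284. 242.] [614.4 -91.2]
well_top 0.57 [297. 217. 308. 243.] [614.8 -10.8]
pin_tool 0.94 [372. 126. 419. 164.] [314.1 384.8]
pin_tool 0.76 [376. 172. 406. 195.] [489.3 297.7]
rest 0.96 [364. 175. 404. 214.] [531.3 258.5]
rest 0.81 [359. 218. 387. 258.] [681.8 169.7]
spool 0.67 [ 83. 170. 156. 227.] [ 375.7 -525.4]
glue_jar 0.74 [395. 245. 419. 278.] [772.9 229. ]
glue_jar 0.65 [421. 220. 447. 242.] [694.  340.7]
test_print 0.55 [425. 220. 447. 243.] [694.8 345.6]
test_print 0.42 [377. 170. 403. 191.] [476.5 299.3]
top (array([ 292.7,  -70.1, 1210.6]), array([ 0.2,  0. , -1. ]))
filter_unit 0.96 [253. 147. 330. 227.] [624.2 -56.8]
dial 0.73 [296. 183. 316. 201.] [ 614.7 -100.2]
dial_grip 0.61 [297. 183. 312. 199.] [616.3 -94.9]
well_top 0.72 [261. 172. 286. 223.] [586.7  -9.6]
pin_tool 0.93 [147. 209. 184. 219.] [503.8 286. ]
pin_tool 0.67 [ 97. 253. 138. 306.] [309.5 382.3]
rest 0.95 [196. 160. 231. 187.] [637.8 169.8]
rest 0.65 [141. 203. 198. 236.] [489.8 271.8]
spool 0.83 [415. 270. 496. 347.] [ 338.4 -531.3]
glue_jar 0.61 [138. 155. 160. 176.] [640.8 359. ]
glue_jar 0.53 [189. 120. 206. 147.] [754.3 235.8]
test_print 0.8 [138. 155. 165. 175.] [643.2 352.3]
test_print 0.28 [413. 267. 494. 347.] [ 342.4 -527.2]
```

Run:
```python
import cv2
t=cv2.imread("pics/top.png")[100:340,80:350];s=cv2.imread("pics/scene.png")[110:320,230:460]
a=cv2.resize(t,(450,400),interpolation=cv2.INTER_CUBIC);b=cv2.resize(s,(345,315),interpolation=cv2.INTER_CUBIC)
import numpy as np
b=np.vstack([b,np.zeros((85,345,3),np.uint8)])
cv2.imwrite("pics/m1.png",np.hstack([a,b]))
```

```text
(no output)
```

View pics/m1.png

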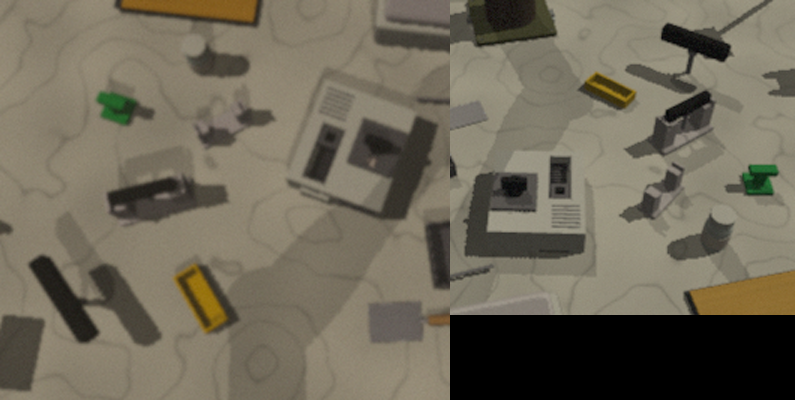

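The montage shows the unit at montage (365,145) and the larger rest, with a tool in it, at (155,195). A look-alike tool stands at (65,300), and the small rest is empty at (235,120). Next I'll check the wrist camera offset and move over the unit.

```bash
cat >> h.py <<'E'
from scipy.spatial.transform import Rotation as Ro
np.set_printoptions(precision=3,suppress=True)
def go(target,yaw=None):
    """print: turn (shares about tool z, do first) and then shift shares in tool axes; yaw=angle of tool x in world"""
    s=arm.get_state();R=Ro.from_quat(s['ee_rot']);M=R.as_matrix()
    y0=np.arctan2(M[1,0],M[0,0])
    if yaw is None: yaw=y0
    T=np.array([[np.cos(yaw),np.sin(yaw),0],[np.sin(yaw),-np.cos(yaw),0],[0,0,-1.]]).T
    T=np.column_stack([[np.cos(yaw),np.sin(yaw),0],[np.sin(yaw),-np.cos(yaw),0],[0,0,-1.]])
    rv=np.degrees(Ro.from_matrix(M.T@T).as_rotvec())/4
    print('clk',s['clock'],'yaw0',y0,'turn',rv,'shift',T.T@(np.array(target)-s['eef_pos'])/40, 'q7',s['joints'][6])
E
python3 - <<'E'
from h import *
p=imaging.snapshot("wrist");s=arm.get_state();M=Ro.from_quat(s['ee_rot']).as_matrix()
c,d=ray(p,280,210);print(M.T@(c-s['eef_pos']),M.T@d,p['camera_matrix'][0])
go([560,-60,300]);
E
```

```text
[  71.312   -0.103 -146.639] [-0.265  0.002  0.964] [342.713   0.    279.679]
clk 1.05 yaw0 0.2928353706166699 turn [0.001 0.    0.   ] shift [ 12.971 -10.148  -1.532] q7 -0.21510430990351206
```

```bash
python3 -m crank '[[[0.9,-0.72,-0.11,0,0,0,1],[0.9,-0.72,-0.11,0,0,0,1],[0.9,-0.72,-0.11,0,0,0,1],[0.9,-0.72,-0.11,0,0,0,1],[0.9,-0.72,-0.11,0,0,0,1],[0.9,-0.72,-0.11,0,0,0,1],[0.9,-0.72,-0.11,0,0,0,1],[0.9,-0.72,-0.11,0,0,0,1],[0.9,-0.72,-0.11,0,0,0,1],[0.9,-0.72,-0.11,0,0,0,1]]]'; python3 -m crank '[[[0.9,-0.72,-0.11,0,0,0,1],[0.9,-0.72,-0.11,0,0,0,1],[0.9,-0.72,-0.11,0,0,0,1],[0.9,-0.72,-0.11,0,0,0,1],[0,0,0,0,0,0,1],[0,0,0,0,0,0,1]]]'
python3 - <<'E'
from h import *
import pickle
p=imaging.snapshot("wrist");print(arm.get_state()['eef_pos'])
cv2.imwrite("pics/w1.png",p["pixels"]);pickle.dump(p,open("w1.pkl","wb"))
for q in("dial_grip","well_top","filter_unit"):
    for r in spotter.search_frame(p,q)[:2]:
        e=r["extent"];print(q,round(r["confidence"],2),np.round(e),atz(p,(e[0]+e[2])/2,(e[1]+e[3])/2,60)[:2])
E
```

```text
clock: 2.05
eef_pos: [442.9, -217.2, 283.2]
ee_rot: [0.989, 0.146, 0.0, 0.0]
wrist_force: [0.6, -0.4, 0.1]
finger_gap: 0.999
grip_force: 0.0
clock: 2.65
eef_pos: [546.9, -65.7, 300.3]
ee_rot: [0.989, 0.147, 0.0, 0.0]
wrist_force: [0.2, -1.3, -0.5]
finger_gap: 0.997
grip_force: 0.0
[546.129 -67.45  300.122]
dial_grip 0.91 [304. 103. 361. 152.] [ 619.953 -103.773]
well_top 0.81 [206.  65. 281. 182.] [595.451  -9.825]
filter_unit 0.62 [183.   0. 407. 221.] [625.202 -59.623]
```

View pics/w1.png

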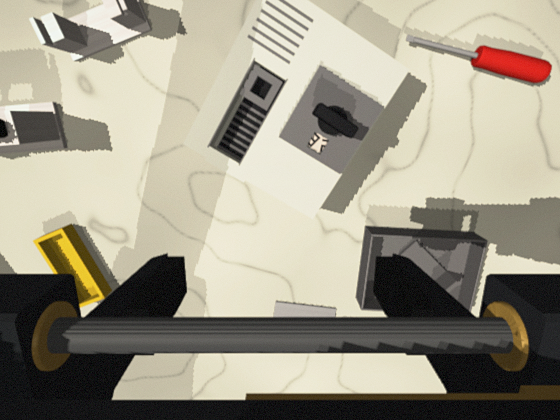

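Seen from the wrist: the well is at about (260,87), the grey cover at (325,120), the knob bar at (335,120) and the number at (318,142). I'll zoom in on these.

Run:
```python
import cv2
a=cv2.imread("pics/w1.png")[0:225,180:430]
cv2.imwrite("pics/w1z.png",cv2.resize(a,None,fx=2.6,fy=2.6,interpolation=cv2.INTER_CUBIC))
```

```text
(no output)
```

View pics/w1z.png

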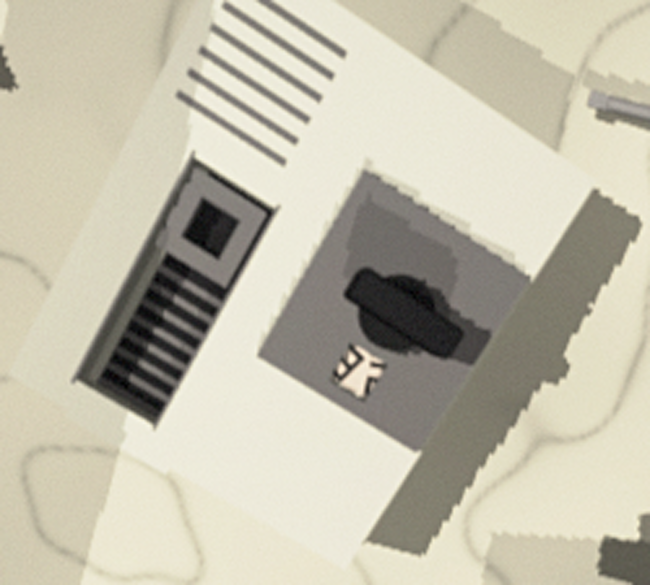

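Run:
```python
from h import *
import pickle
p=pickle.load(open("w1.pkl","rb"))
f=lambda x,y,z:atz(p,180+(x+.5)/2.6-.5,(y+.5)/2.6-.5,z)[:2]
C=[f(*c,66) for c in((367,170),(530,275),(420,450),(260,355))];print(np.array(C))
ux=(C[0]+C[1]-C[2]-C[3]);uy=(C[0]+C[3]-C[1]-C[2]);print('yaw x,y',np.arctan2(ux[1],ux[0]),np.arctan2(uy[1],uy[0])-np.pi/2,np.linalg.norm(ux)/2,np.linalg.norm(uy)/2)
print('cover c',np.mean(C,0))
a,b=f(352,282,100),f(460,345,100);print('bar',a,b,np.linalg.norm(a-b),np.arctan2(*(a-b)[::-1]),(a+b)/2)
w=f(212,228,58);print('well',w,'window',f(358,372,62))
go([600,-110,250])
```

```text
[[ 675.094  -70.915]
 [ 657.042 -147.293]
 [ 576.362 -128.78 ]
 [ 594.411  -51.339]]
yaw x,y -0.23180131614434982 -0.23052514778279853 82.89853984621737 78.99914243740378
cover c [625.727 -99.581]
bar [631.625 -75.736] [ 621.955 -122.187] 47.44745644326521 1.3655579492704182 [626.79  -98.961]
well [636.912 -17.752] window [599.605 -93.211]
clk 2.85 yaw0 0.28989579867079585 turn [0.01  0.016 0.   ] shift [1.005 1.376 1.255] q7 -1.355668910795781
```

```bash
python3 -m crank '[[[0,0,0.16,0,0,-1,1],[0,0,0.16,0,0,-1,1],[0,0,0.16,0,0,-1,1],[0,0,0.16,0,0,-1,1],[0,0,0.16,0,0,-1,1],[0,0,0.16,0,0,-1,1],[0,0,0.16,0,0,-1,1],[0,0,0.16,0,0,-1,1],[0,0,0.16,0,0,-1,1],[0,0,0.16,0,0,-1,1]]]'; python3 -m crank '[[[0,0,0.16,0,0,-1,0.6],[0,0,0.16,0,0,-1,0.6],[0,0,0.16,0,0,-1,0.6],[0,0,0.16,0,0,-1,0.6],[0,0,0.16,0,0,-1,0.6],[0,0,0,0,0,-0.4,0.6],[0,0,0,0,0,0,0.6]]]'
python3 - <<'E'
from h import *
go([626.7,-99.5,180],1.366)
E
```

```text
clock: 3.85
eef_pos: [546.0, -68.5, 236.1]
ee_rot: [0.88, 0.476, -0.0, 0.0]
wrist_force: [-0.3, -0.4, 0.6]
finger_gap: 0.996
grip_force: 0.0
clock: 4.55
eef_pos: [546.3, -67.9, 204.4]
ee_rot: [0.776, 0.631, -0.0, 0.0]
wrist_force: [0.5, -0.0, 0.4]
finger_gap: 0.599
grip_force: 0.0
clk 4.55 yaw0 1.3657434707921081 turn [-0.003  0.005 -0.004] shift [-0.363  2.129  0.61 ] q7 -0.5670830819202458
```

```bash
python3 -m crank '[[[-0.12,0.71,0.2,0,0,0,0.6],[-0.12,0.71,0.2,0,0,0,0.6],[-0.12,0.71,0.2,0,0,0,0.6],[0,0,0,0,0,0,0.6],[0,0,0,0,0,0,0.6]]]'
python3 - <<'E'
from h import *
import pickle
p=imaging.snapshot("wrist");pickle.dump(p,open("w2.pkl","wb"))
cv2.imwrite("pics/w2.png",cv2.resize(p["pixels"],(784,588),interpolation=cv2.INTER_CUBIC))
go([626.7,-99.5,74],1.366)
E
```

```text
clock: 5.05
eef_pos: [626.9, -98.4, 180.3]
ee_rot: [0.776, 0.631, -0.0, -0.0]
wrist_force: [-0.2, -0.2, -1.3]
finger_gap: 0.599
grip_force: 0.0
clk 5.1 yaw0 1.3674233365640958 turn [-0.009 -0.001  0.02 ] shift [-0.038  0.014  2.664] q7 -0.48716884679446926
```

View pics/w2.png

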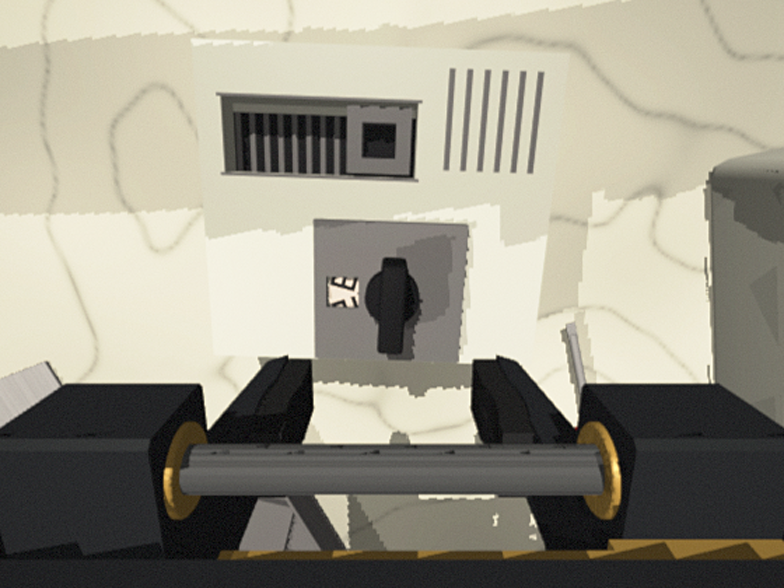

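The window at (342,292) shows parts of two digits. That fits a dial angle of about 1.6, between 2 and 3. The knob is at (393,305) and the well at (380,140). I'll triangulate the knob and well from the two views.

Run:
```python
from h import *
import pickle
a=pickle.load(open("w1.pkl","rb"));b=pickle.load(open("w2.pkl","rb"))
f=lambda x,y:(180+(x+.5)/2.6-.5,(y+.5)/2.6-.5)
g=lambda x,y:(x/1.4,y/1.4)
for n,u,v in(("well",f(212,228),g(380,140)),("cov FL",f(260,355),g(314,219)),("cov FR",f(420,450),g(315,359)),("cov BR",f(530,275),g(461,362)),("bar",f(404,312),g(393,305))):
    print(n,tri([(a,*u),(b,*v)]))
# bar axis from view 2 at z=100
e1,e2=atz(b,*g(395,258),100),atz(b,*g(391,353),100);print(e1,e2,np.arctan2(*(e1-e2)[1::-1]))
```

```text
well [637.553 -16.428  44.288]
cov FL [593.704 -50.669  60.016]
cov FR [ 576.378 -127.466   70.156]
cov BR [ 657.724 -147.354   66.552]
bar [ 627.568 -100.159   84.384]
[634.056 -72.61  100.   ] [ 622.246 -120.234  100.   ] 1.3277116253291485
```

```bash
python3 -m crank '[[[-0.01,0,0.66,0,0,0,0.6],[-0.01,0,0.66,0,0,0,0.6],[-0.01,0,0.66,0,0,0,0.6],[0,0,0.45,0,0,0,0.6],[0,0,0.2,0,0,0,0.6],[0,0,0,0,0,0,0.6],[0,0,0,0,0,0,0],[0,0,0,0,0,0,0],[0,0,0,0,0,0,0],[0,0,0,0,0,0,0]]]' 15;  python3 -m crank '[[[0,0,0,0,0,0,0],[0,0,0,0,0,0,0]]]'
```

```text
clock: 6.1
eef_pos: [627.3, -99.3, 76.4]
ee_rot: [0.775, 0.632, 0.0, 0.0]
wrist_force: [-0.9, 0.1, 7.5]
finger_gap: 0.26
grip_force: 3.4
clock: 6.3
eef_pos: [626.9, -99.1, 76.5]
ee_rot: [0.775, 0.632, 0.0, 0.0]
wrist_force: [-3.2, 0.1, 8.0]
finger_gap: 0.15
grip_force: 17.2
```

```bash
python3 -m crank '[[[0,0,-0.04,0,0,0.5,0],[0,0,0,0,0,1,0],[0,0,0,0,0,1,0],[0,0,0,0,0,1,0],[0,0,0,0,0,1,0],[0,0,0,0,0,1,0],[0,0,0,0,0,1,0],[0,0,0,0,0,1,0],[0,0,0,0,0,1,0],[0,0,0,0,0,1,0]]]';  python3 -m crank '[[[0,0,0,0,0,1,0],[0,0,0,0,0,1,0],[0,0,0,0,0,1,0],[0,0,0,0,0,1,0],[0,0,0,0,0,0.8,0],[0,0,0,0,0,0,0],[0,0,0,0,0,0,0],[0,0,0,0,0,0,0.6],[0,0,0,0,0,0,0.6],[0,0,0,0,0,0,0.6]]]'
```

```text
clock: 7.3
eef_pos: [626.7, -98.9, 76.6]
ee_rot: [0.939, 0.343, -0.0, -0.0]
wrist_force: [-0.5, 1.3, -2.2]
finger_gap: 0.144
grip_force: 15.0
clock: 8.3
eef_pos: [627.2, -99.7, 77.0]
ee_rot: [0.983, 0.184, 0.0, 0.0]
wrist_force: [-0.6, -0.8, 0.7]
finger_gap: 0.388
grip_force: 0.0
```

```bash
python3 -m crank '[[[0,0,-0.6,0,0,0,0.6],[0,0,-1,0,0,0,0.6],[0,0,-1,0,0,0,0.6],[0,0,-0.6,0,0,0,0.6],[0,0,0,0,0,0,1],[0,0,0,0,0,0,1]]]'
python3 - <<'E'
from h import *
import pickle
p=imaging.snapshot("wrist");pickle.dump(p,open("w3.pkl","wb"))
t=imaging.snapshot("top")
cv2.imwrite("pics/w3.png",cv2.resize(p["pixels"][60:290,100:460],None,fx=2,fy=2,interpolation=cv2.INTER_CUBIC))
go([490,275,280])
print([ (np.round(r["extent"]),round(r["confidence"],2),atz(t,r["extent"][0]/2+r["extent"][2]/2,r["extent"][1]/2+r["extent"][3]/2,90)[:2]) for r in spotter.search_frame(t,"pin_tool")])
E
```

```text
clock: 8.9
eef_pos: [626.8, -99.5, 204.9]
ee_rot: [0.983, 0.184, 0.0, 0.0]
wrist_force: [-0.2, -0.3, -2.0]
finger_gap: 0.76
grip_force: 0.0
clk 9.0 yaw0 0.36965242193440406 turn [-0.015  0.036 -0.   ] shift [ 0.214 -9.955 -1.917] q7 -1.234091020702643
[(array([ 93., 255., 137., 305.]), 0.79, array([306.342, 376.837])), (array([413., 273., 494., 344.]), 0.73, array([ 337.415, -514.227]))]
```

View pics/w3.png

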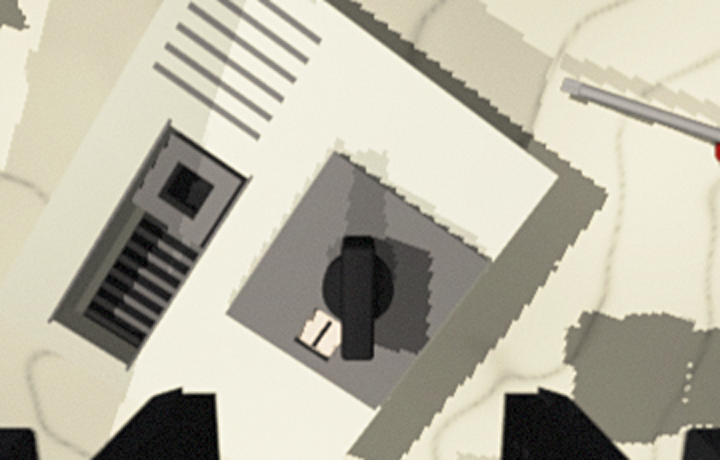

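The 1 is centred in the window at (321,333). Now to the rest.

```bash
python3 -m crank '[[[-0.05,-1,-0.2,0,0,0,1],[-0.05,-1,-0.2,0,0,0,1],[-0.05,-1,-0.2,0,0,0,1],[-0.05,-1,-0.2,0,0,0,1],[-0.05,-1,-0.2,0,0,0,1],[-0.05,-1,-0.2,0,0,0,1],[-0.05,-1,-0.2,0,0,0,1],[-0.05,-1,-0.2,0,0,0,1],[-0.05,-1,-0.2,0,0,0,1],[-0.05,-1,-0.2,0,0,0,1]]]';  python3 -m crank '[[[0,0,0,0,0,0,1],[0,0,0,0,0,0,1],[0,0,0,0,0,0,1]]]'
python3 - <<'E'
from h import *
import pickle
p=imaging.snapshot("wrist");pickle.dump(p,open("w4.pkl","wb"))
for q in("pin_tool","rest"):
    for r in spotter.search_frame(p,q)[:2]:
        e=r["extent"];print(q,round(r["confidence"],2),np.round(e),atz(p,(e[0]+e[2])/2,(e[1]+e[3])/2,90)[:2])
cv2.imwrite("pics/w4.png",cv2.resize(p["pixels"],(784,588),interpolation=cv2.INTER_CUBIC))
go([490,275,200],1.81)
E
```

```text
clock: 10.05
eef_pos: [462.4, 267.5, 283.8]
ee_rot: [0.983, 0.184, -0.001, 0.001]
wrist_force: [0.5, 0.3, 0.2]
finger_gap: 1.0
grip_force: 0.0
clock: 10.35
eef_pos: [464.0, 264.7, 283.8]
ee_rot: [0.983, 0.183, -0.001, 0.001]
wrist_force: [0.6, 0.5, -0.1]
finger_gap: 0.999
grip_force: 0.0
pin_tool 0.83 [224. 140. 338. 159.] [500.83  276.953]
pin_tool 0.77 [ 86. 216. 179. 317.] [326.531 381.858]
rest 0.68 [360.  12. 478.  81.] [632.128 193.511]
rest 0.62 [217. 120. 345. 169.] [505.523 278.981]
clk 10.5 yaw0 0.3668222467718359 turn [  0.002   0.023 -20.672] shift [0.098 0.685 2.104] q7 -1.8914958914112918
```

View pics/w4.png

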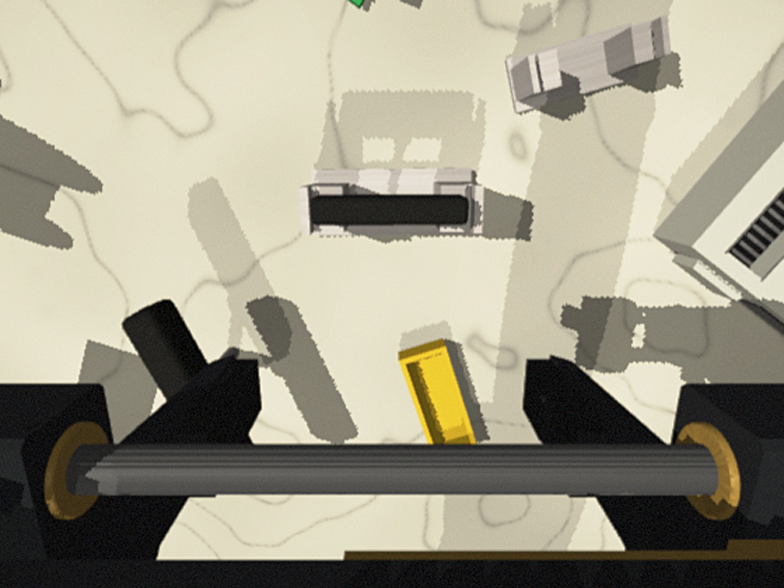

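The handle runs from (310,210) to (469,208) in this picture, between the end stops of the large rest.

Run:
```python
from h import *
import pickle
p=pickle.load(open("w4.pkl","rb"))
g=lambda x,y:atz(p,x/1.4,y/1.4,96)[:2]
a,b=g(309,212),g(470,210);print(a,b,np.linalg.norm(a-b),np.arctan2(*(a-b)[::-1]),(a+b)/2)
tl,bl=g(390,195),g(390,225);print(np.linalg.norm(tl-bl),(tl+bl)/2)
th=np.arctan2(*(a-b)[::-1])
go([505,277,200],th);go([505,277,200],th-np.pi)
```

```text
[478.79  330.829] [519.97  227.918] 110.84410458062578 1.9514327114511623 [499.38  279.374]
20.387640358267053 [500.061 279.254]
clk 10.5 yaw0 0.3668222467718359 turn [  0.      0.024 -22.698] shift [-0.093  1.058  2.104] q7 -1.8914958914112918
clk 10.5 yaw0 0.3668222467718359 turn [ 0.023 -0.    22.302] shift [ 0.093 -1.058  2.104] q7 -1.8914958914112918
```

```bash
python3 -m crank '[[[0,0,0.1,0,0,-1,1],[0,0,0.1,0,0,-1,1],[0,0,0.1,0,0,-1,1],[0,0,0.1,0,0,-1,1],[0,0,0.1,0,0,-1,1],[0,0,0.1,0,0,-1,1],[0,0,0.1,0,0,-1,1],[0,0,0.1,0,0,-1,1],[0,0,0.1,0,0,-1,1],[0,0,0.1,0,0,-1,1]]]';  python3 -m crank '[[[0,0,0.1,0,0,-1,1],[0,0,0.1,0,0,-1,1],[0,0,0.1,0,0,-1,1],[0,0,0.1,0,0,-1,1],[0,0,0.1,0,0,-1,1],[0,0,0.1,0,0,-1,1],[0,0,0.1,0,0,-1,1],[0,0,0.1,0,0,-1,1],[0,0,0.1,0,0,-1,1],[0,0,0.1,0,0,-1,1]]]'; python3 -m crank '[[[0,0.4,0,0,0,-1,1],[0,0.4,0,0,0,-1,1],[0,0,0,0,0,-0.7,1],[0,0,0,0,0,0,1]]]'
python3 - <<'E'
from h import *
import pickle
p=imaging.snapshot("wrist");pickle.dump(p,open("w5.pkl","wb"))
for q in("pin_tool","rest"):
    for r in spotter.outline_of(p,q)[:2]:
        m=np.argwhere(r["pixels"])[:,::-1].astype(np.float32)
        if len(m)<50: continue
        rr=cv2.minAreaRect(m);c=rr[0];print(q,round(r["confidence"],2),r["extent"],rr,atz(p,*c,90)[:2])
cv2.imwrite("pics/w5.png",cv2.resize(p["pixels"],(784,588),interpolation=cv2.INTER_CUBIC))
go([500,279,80],1.951)
E
```

```text
clock: 11.5
eef_pos: [464.3, 265.3, 244.3]
ee_rot: [0.861, 0.509, -0.0, 0.0]
wrist_force: [0.5, -0.7, 0.4]
finger_gap: 1.002
grip_force: 0.0
clock: 12.5
eef_pos: [464.3, 265.2, 204.3]
ee_rot: [0.635, 0.773, -0.0, 0.0]
wrist_force: [0.1, -0.4, 0.3]
finger_gap: 1.001
grip_force: 0.0
clock: 12.9
eef_pos: [495.6, 272.5, 204.2]
ee_rot: [0.56, 0.828, -0.0, -0.0]
wrist_force: [-0.1, -0.7, -0.2]
finger_gap: 1.004
grip_force: 0.0
pin_tool 0.85 [276.0, 130.8, 301.9, 268.1] ((287.2349548339844, 199.24429321289062), (27.77279281616211, 139.00669860839844), 2.337306022644043) [498.27  282.241]
pin_tool 0.59 [0.0, 0.0, 138.0, 50.5] ((68.99998474121094, 23.999996185302734), (137.99996948242188, 47.99999237060547), 0.0) [313.361 340.53 ]
rest 0.84 [258.3, 113.4, 314.9, 276.9] ((285.0, 195.0), (160.0, 58.0), 90.0) [495.366 284.739]
rest 0.63 [348.6, 272.4, 408.1, 385.2] ((377.5291442871094, 326.35406494140625), (115.35590362548828, 30.107261657714844), 69.9627914428711) [614.777 205.941]
clk 13.05 yaw0 1.9526459397297207 turn [-0.008  0.006  0.024] shift [0.09  0.176 3.114] q7 -0.6697176178900468
```

View pics/w5.png

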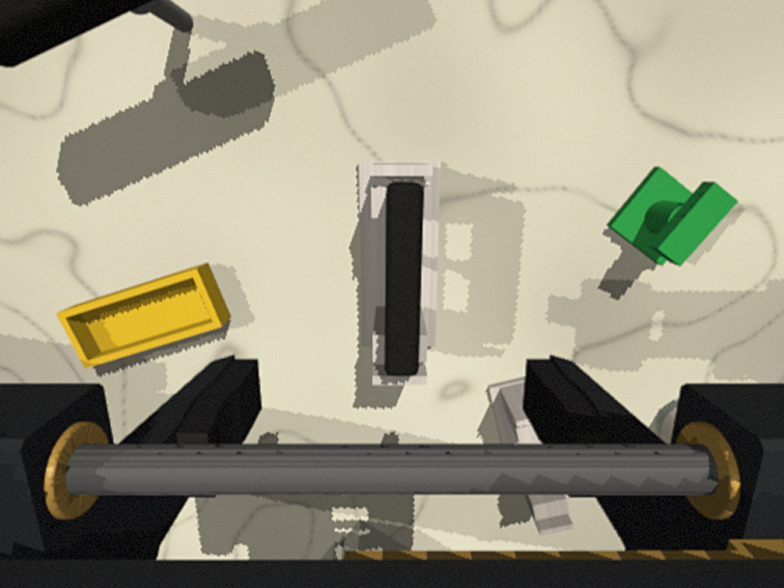

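The handle runs from (405,183) to (403,375) here, almost lined up with the tool x axis.

Run:
```python
from h import *
import pickle
p=pickle.load(open("w4.pkl","rb"));q=pickle.load(open("w5.pkl","rb"))
g=lambda x,y:(x/1.4,y/1.4)
A=tri([(p,*g(309,210)),(q,*g(406,183))]);B=tri([(p,*g(470,208)),(q,*g(402,375))]);print(A,B,(A+B)/2)
a,b=atz(q,*g(406,183),96),atz(q,*g(402,375),96);print(a,b,(a+b)/2,np.arctan2(*(a-b)[1::-1]),np.linalg.norm(a-b))
for z in(80,):go([*((a+b)/2)[:2],z],np.arctan2(*(a-b)[1::-1]))
```

```text
[480.123 331.353  95.87 ] [520.949 226.773  86.958] [500.536 279.063  91.414]
[480.178 331.435  96.   ] [519.176 230.602  96.   ] [499.677 281.018  96.   ] 1.9398373984480046 108.11181683991721
clk 13.05 yaw0 1.9526459397297207 turn [-0.008  0.006  0.183] shift [0.142 0.186 3.114] q7 -0.6697176178900468
```

```bash
python3 -m crank '[[[0.1,0.18,0.9,0,0,0.15,1],[0,0,0.9,0,0,0,1],[0,0,0.8,0,0,0,1],[0,0,0.55,0,0,0,1],[0,0,0.3,0,0,0,1],[0,0,0,0,0,0,1],[0,0,0,0,0,0,0],[0,0,0,0,0,0,0],[0,0,0,0,0,0,0],[0,0,0,0,0,0,0]]]' 40;  python3 -m crank '[[[0,0,0,0,0,0,0],[0,0,0,0,0,0,0],[0,0,0,0,0,0,0],[0,0,0,0,0,0,0]]]'
```

```text
clock: 14.05
eef_pos: [500.5, 280.3, 67.5]
ee_rot: [0.564, 0.826, 0.001, 0.0]
wrist_force: [1.0, 0.0, 0.1]
finger_gap: 0.66
grip_force: 0.0
clock: 14.45
eef_pos: [500.1, 280.1, 66.7]
ee_rot: [0.564, 0.826, -0.0, 0.0]
wrist_force: [-0.3, -0.7, -0.3]
finger_gap: 0.302
grip_force: 0.0
```

```bash
python3 -m crank '[[[0,0,0,0,0,0,0],[0,0,0,0,0,0,0],[0,0,0,0,0,0,0],[0,0,0,0,0,0,0]]]'
python3 - <<'E'
from h import *
s=arm.get_state();print(s['eef_pos'],s['ee_rot'],s['wrist_force'])
E
```

```text
clock: 14.85
eef_pos: [500.0, 280.1, 66.7]
ee_rot: [0.564, 0.826, -0.0, -0.0]
wrist_force: [0.2, -0.3, 0.5]
finger_gap: 0.22
grip_force: 40.0
[500.009 280.089  66.666] [ 0.564  0.826 -0.    -0.   ] [ 0.236 -0.3    0.544]
```

```bash
python3 -m crank '[[[0,0,-0.3,0,0,0,0],[0,0,-0.8,0,0,0,0],[0,0,-1,0,0,0,0],[0,0,-1,0,0,0,0],[0,0,-0.4,0,0,-1,0],[0,0,0,0,0,-1,0],[0,0,0,0,0,-1,0],[0,0,0,0,0,-1,0],[0,0,0,0,0,-1,0],[0,0,0,0,0,-1,0]]]';  python3 -m crank '[[[0,0,0,0,0,-1,0],[0,0,0,0,0,-1,0],[0,0,0,0,0,-1,0],[0,0,0,0,0,-1,0],[0,0,0,0,0,-1,0],[0,0,0,0,0,-1,0],[0,0,0,0,0,-1,0],[0,0,0,0,0,-0.9,0],[0,0,0,0,0,0,0]]]'
python3 - <<'E'
from h import *
import pickle
a,b,c=[pickle.load(open(f"w{i}.pkl","rb")) for i in(1,2,3)]
o=[(a,180+212.5/2.6-.5,228.5/2.6-.5),(b,380/1.4,140/1.4),(c,100+187.5/2-.5,60+190.5/2-.5)]
print(tri(o));
for q in o: print(atz(*q,58),atz(*q,46))
go([636.6,-17.3,140],2.911)
E
```

```text
clock: 15.85
eef_pos: [499.9, 279.9, 207.5]
ee_rot: [0.378, 0.926, -0.0, 0.0]
wrist_force: [0.0, 0.7, -1.4]
finger_gap: 0.22
grip_force: 40.0
clock: 16.75
eef_pos: [500.0, 279.8, 207.2]
ee_rot: [0.113, 0.994, -0.0, 0.0]
wrist_force: [-0.2, -0.3, -1.2]
finger_gap: 0.222
grip_force: 40.0
[637.191 -17.192  58.163]
[636.912 -17.752  58.   ] [637.586 -16.917  46.   ]
[637.622 -16.671  58.   ] [637.447 -16.135  46.   ]
[637.005 -17.097  58.   ] [634.707 -14.785  46.   ]
clk 16.75 yaw0 2.9143577499054967 turn [-0.003  0.002  0.048] shift [-5.021 -6.45   1.68 ] q7 0.10795701214390847
```

```bash
python3 -m crank '[[[-0.5,-0.645,0,0,0,0,0],[-0.5,-0.645,0,0,0,0,0],[-0.5,-0.645,0,0,0,0,0],[-0.5,-0.645,0,0,0,0,0],[-0.5,-0.645,0,0,0,0,0],[-0.5,-0.645,0,0,0,0,0],[-0.5,-0.645,0.2,0,0,0,0],[-0.5,-0.645,0.4,0,0,0,0],[-0.5,-0.645,0.5,0,0,0,0],[-0.5,-0.645,0.6,0,0,0,0]]]';  python3 -m crank '[[[0,0,0,0,0,0.05,0],[0,0,0,0,0,0,0],[0,0,0,0,0,0,0]]]'
python3 - <<'E'
from h import *
p=imaging.snapshot("scene");q=imaging.snapshot("wrist")
a=cv2.resize(p["pixels"][180:290,230:340],(400,400),interpolation=cv2.INTER_CUBIC);b=cv2.resize(q["pixels"],(400,300))
cv2.imwrite("pics/s1.png",np.hstack([a,np.vstack([b,np.zeros((100,400,3),np.uint8)])]))
go([637.1,-17.2,86],2.911)
x=proj(p,[637.1,-17.2,58]);print((x-[230,180])*400/110)
x=proj(p,np.array(arm.get_state()['eef_pos'])-[0,0,46]);print((x-[230,180])*400/110)
E
```

```text
clock: 17.75
eef_pos: [637.8, -17.8, 139.2]
ee_rot: [0.114, 0.993, -0.0, 0.001]
wrist_force: [0.4, -0.4, -1.4]
finger_gap: 0.22
grip_force: 40.0
clock: 18.05
eef_pos: [636.8, -14.5, 139.8]
ee_rot: [0.115, 0.993, 0.001, 0.0]
wrist_force: [0.4, 0.8, -1.0]
finger_gap: 0.221
grip_force: 40.0
clk 18.15 yaw0 2.9129214235855403 turn [0.019 0.018 0.028] shift [-0.02  -0.067  1.349] q7 0.6338665109737716
[262.774 208.147]
[267.156 176.769]
```

View pics/s1.png

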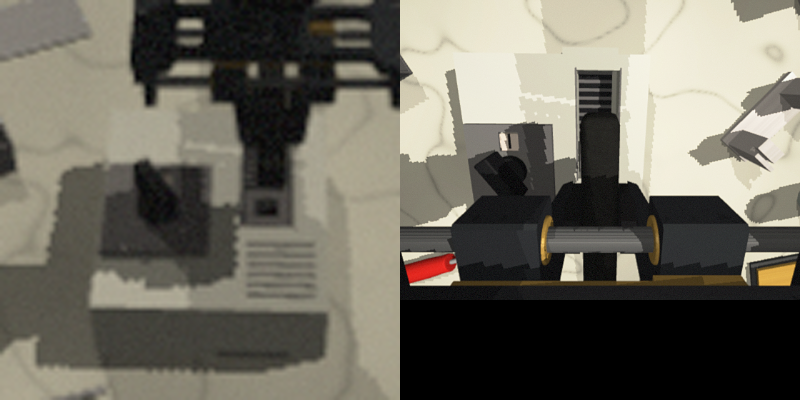

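The handle lies along the slot, and the well at (265,207) in the left panel matches the projection. Descending in steps.

```bash
python3 -m crank '[[[-0.02,-0.07,0.3,0,0,0,0],[0,0,0.3,0,0,0,0],[0,0,0.2,0,0,0,0],[0,0,0.14,0,0,0,0],[0,0,0.08,0,0,0,0],[0,0,0,0,0,0,0],[0,0,0,0,0,0,0]]]'
```

```text
clock: 18.85
eef_pos: [637.1, -19.0, 98.1]
ee_rot: [0.115, 0.993, 0.0, 0.0]
wrist_force: [-0.0, -0.4, -1.7]
finger_gap: 0.225
grip_force: 40.0
```

```bash
python3 -m crank '[[[0,0.03,0.1,0,0,0,0],[0,0,0.1,0,0,0,0],[0,0,0.06,0,0,0,0],[0,0,0.05,0,0,0,0],[0,0,0,0,0,0,0],[0,0,0,0,0,0,0]]]'
```

```text
clock: 19.45
eef_pos: [637.9, -17.7, 86.5]
ee_rot: [0.115, 0.993, 0.0, 0.001]
wrist_force: [0.3, -0.0, 6.6]
finger_gap: 0.22
grip_force: 40.0
```

Button fully down at about 8 N. Now push the slide out along tool +x.

```bash
python3 -m crank '[[[0.1,0,0.02,0,0,0,0],[0.15,0,0,0,0,0,0],[0.15,0,0,0,0,0,0],[0.15,0,0,0,0,0,0],[0.15,0,0,0,0,0,0],[0.15,0,0,0,0,0,0],[0.15,0,0,0,0,0,0],[0.15,0,0,0,0,0,0],[0.15,0,0,0,0,0,0],[0,0,0,0,0,0,0]]]'
```

```text
clock: 20.45
eef_pos: [587.9, -5.5, 86.4]
ee_rot: [0.115, 0.993, 0.0, 0.002]
wrist_force: [0.8, -0.1, 9.4]
finger_gap: 0.218
grip_force: 40.0
```

```bash
python3 -m crank '[[[0.1,0,0,0,0,0,0],[0.1,0,0,0,0,0,0],[0.08,0,0,0,0,0,0],[0.06,0,0,0,0,0,0],[0,0,0,0,0,0,0],[0,0,0,0,0,0,0],[0,0,0,0,0,0,0]]]'
python3 - <<'E'
from h import *
go([0,0,0]);p=imaging.snapshot("scene");q=imaging.snapshot("top")
a=cv2.resize(p["pixels"][180:290,230:340],(400,400),interpolation=cv2.INTER_CUBIC);b=cv2.resize(q["pixels"][130:240,240:350],(400,400),interpolation=cv2.INTER_CUBIC)
cv2.imwrite("pics/s2.png",np.hstack([a,b]))
E
```

```text
clock: 21.15
eef_pos: [576.6, -2.8, 86.4]
ee_rot: [0.115, 0.993, 0.001, 0.003]
wrist_force: [3.8, -0.1, 6.6]
finger_gap: 0.219
grip_force: 40.0
clk 21.15 yaw0 2.9103119694481885 turn [0.032 0.091 0.   ] shift [14.046 -3.237  2.161] q7 0.4378344875845249
```

View pics/s2.png

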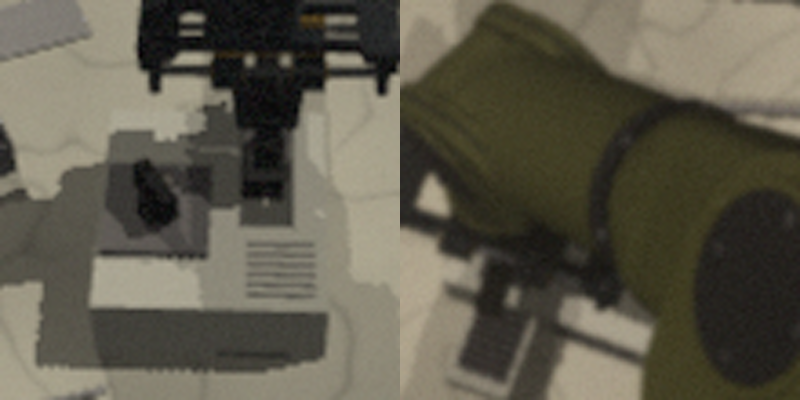

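The slide has visibly moved: the well is now under the gripper at about (265,180), and the slot behind it is open. I'll nudge it further to confirm it's at the stop.

```bash
python3 -m crank '[[[0.05,0,0,0,0,0,0],[0.05,0,0,0,0,0,0],[0,0,0,0,0,0,0],[0,0,0,0,0,0,0]]]'
```

```text
clock: 21.65
eef_pos: [573.2, -1.9, 86.5]
ee_rot: [0.115, 0.993, 0.001, 0.004]
wrist_force: [4.4, -0.8, 5.4]
finger_gap: 0.223
grip_force: 40.0
```

Run:
```python
from h import *
p=imaging.snapshot("wrist");im=p["pixels"].copy()
c,s=np.cos(-.231),np.sin(-.231);R=np.array([[c,-s],[s,c]]);w=np.array([637.1,-17.2]);o=w-R@[0,40]
im=cv2.resize(im,None,fx=1.4,fy=1.4,interpolation=cv2.INTER_CUBIC)
for d,col in((45,(0,0,255)),(60,(0,200,0))):
    P=[proj(p,[*(o+R@[-103-d,y]),z])*1.4 for y,z in((14,48),(66,48))]
    for q in P: cv2.circle(im,tuple(int(v) for v in q),3,col,1)
    print(d,P)
P=[proj(p,[*(o+R@[-95,y]),60])*1.4 for y in(-85,85)]
cv2.line(im,*[tuple(int(v) for v in q) for q in P],(255,0,0),1)
cv2.imwrite("pics/s3.png",im)
```

```text
45 [array([318.624, 128.141]), array([461.963, 128.236])]
60 [array([316.819,  83.187]), array([463.748,  83.314])]
```

View pics/s3.png

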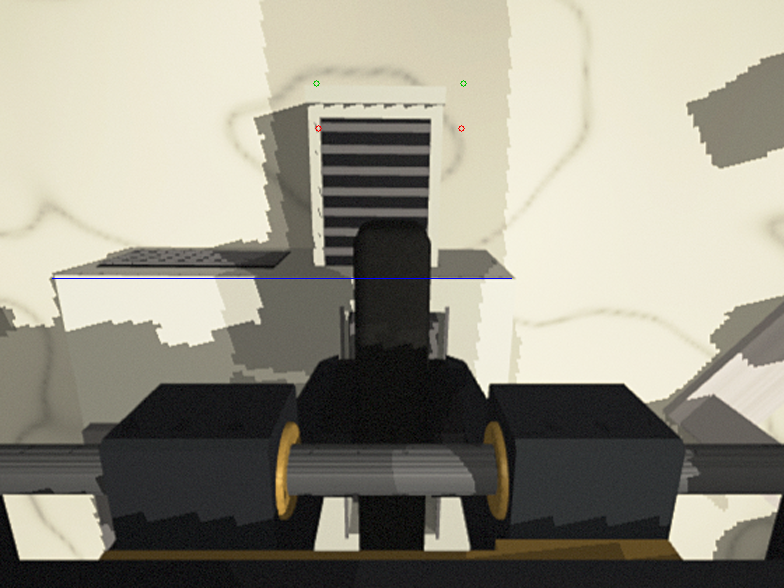

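The plate's front edge is at row 86 against the predicted 83 for 60 mm, so the slide is about 59 mm out. I'll do one firmer hold with more grip, back off slightly to unload the wall, then lift.

```bash
python3 -m crank '[[[0,0,0.03,0,0,0,0],[0.04,0,0,0,0,0,0],[0,0,0,0,0,0,0],[0,0,0,0,0,0,0],[0,0,0,0,0,0,0]]]' 60; python3 -m crank '[[[-0.12,0,0,0,0,0,0],[-0.02,0,-0.1,0,0,0,0],[0,0,-0.15,0,0,0,0],[0,0,-0.3,0,0,0,0],[0,0,-0.6,0,0,0,0],[0,0,-1,0,0,0,0],[0,0,-0.8,0,0,0,0],[0,0,0,0,0,0,0],[0,0,0,0,0,0,0]]]'
python3 - <<'E'
from h import *
import pickle
p=imaging.snapshot("wrist");q=imaging.snapshot("scene");pickle.dump((p,q),open("w6.pkl","wb"))
# handle tilt: compare handle outline in wrist frame; front-plate edge in wrist
g=cv2.cvtColor(p["pixels"],cv2.COLOR_BGR2GRAY).astype(int)
print([ (r,g[r,270:290].mean().round()) for r in range(100,300,6)])
for r in spotter.outline_of(q,"pin_tool")[:2]: print(r["confidence"],r["extent"])
c,s=np.cos(-.231),np.sin(-.231);R=np.array([[c,-s],[s,c]]);o=np.array([637.1,-17.2])-R@[0,40]
for d in(45,56,60): print(d,proj(p,[*(o+R@[-103-d,40]),48]))
go([500,280.1,207],1.943)
E
```

```text
clock: 22.2
eef_pos: [573.0, -1.8, 86.3]
ee_rot: [0.116, 0.993, 0.001, 0.005]
wrist_force: [5.5, -1.2, 11.2]
finger_gap: 0.222
grip_force: 60.0
clock: 23.1
eef_pos: [572.6, -3.5, 201.7]
ee_rot: [0.115, 0.993, -0.001, -0.0]
wrist_force: [0.1, -0.1, -0.6]
finger_gap: 0.224
grip_force: 60.0
[(100, np.float64(122.0)), (106, np.float64(37.0)), (112, np.float64(98.0)), (118, np.float64(77.0)), (124, np.float64(35.0)), (130, np.float64(119.0)), (136, np.float64(39.0)), (142, np.float64(33.0)), (148, np.float64(119.0)), (154, np.float64(35.0)), (160, np.float64(23.0)), (166, np.float64(33.0)), (172, np.float64(38.0)), (178, np.float64(38.0)), (184, np.float64(37.0)), (190, np.float64(38.0)), (196, np.float64(37.0)), (202, np.float64(38.0)), (208, np.float64(39.0)), (214, np.float64(36.0)), (220, np.float64(38.0)), (226, np.float64(38.0)), (232, np.float64(40.0)), (238, np.float64(39.0)), (244, np.float64(38.0)), (250, np.float64(23.0)), (256, np.float64(21.0)), (262, np.float64(20.0)), (268, np.float64(21.0)), (274, np.float64(20.0)), (280, np.float64(20.0)), (286, np.float64(19.0)), (292, np.float64(20.0)), (298, np.float64(20.0))]
0.61 [372.0, 126.6, 416.8, 157.3]
0.53 [300.1, 161.9, 309.6, 195.2]
45 [281.558 101.608]
56 [281.593  87.576]
60 [281.605  82.398]
clk 23.25 yaw0 2.910863880002915 turn [-0.045 -0.029 13.864] shift [ 7.264  0.903 -0.175] q7 0.5904243093864132
```

```bash
python3 -m crank '[[[0,0,0,0,0,1,0],[0,0,0,0,0,1,0],[0,0,0,0,0,1,0],[0,0,0,0,0,1,0],[0,0,0,0,0,1,0],[0,0,0,0,0,1,0],[0,0,0,0,0,1,0],[0,0,0,0,0,1,0],[0,0,0,0,0,1,0],[0,0,0,0,0,1,0]]]'; python3 -m crank '[[[0,0,0,0,0,1,0],[0,0,0,0,0,1,0],[0,0,0,0,0,1,0],[0,0,0,0,0,0.86,0],[0.9,0.11,0,0,0,0,0],[0.9,0.11,0,0,0,0,0],[0.9,0.11,0,0,0,0,0],[0.9,0.11,0,0,0,0,0],[0.9,0.11,0,0,0,0,0],[0.9,0.11,0,0,0,0,0]]]'; python3 -m crank '[[[0.9,0.11,0,0,0,0,0],[0.9,0.12,0,0,0,0,0],[0,0,0,0,0,0,0],[0,0,0,0,0,0,0],[0,0,0,0,0,0,0]]]'
python3 - <<'E'
from h import *
go([500,280.1,68],1.943)
import pickle
p,q=pickle.load(open("w6.pkl","rb"));g=p["pixels"].mean(2)[55:105,250:312].mean(1);print(g.round().astype(int))
E
```

```text
clock: 24.25
eef_pos: [572.3, -3.2, 200.0]
ee_rot: [0.449, 0.893, -0.001, -0.001]
wrist_force: [-0.8, 0.6, -1.1]
finger_gap: 0.221
grip_force: 60.0
clock: 25.25
eef_pos: [518.0, 208.6, 200.2]
ee_rot: [0.564, 0.826, -0.001, -0.001]
wrist_force: [0.4, -0.7, -1.5]
finger_gap: 0.221
grip_force: 60.0
clock: 25.75
eef_pos: [501.8, 276.2, 200.4]
ee_rot: [0.565, 0.825, -0.002, 0.0]
wrist_force: [-0.3, -0.6, -1.1]
finger_gap: 0.218
grip_force: 60.0
clk 25.75 yaw0 1.941710471877651 turn [-0.033  0.029 -0.019] shift [ 0.106 -0.006  3.311] q7 -0.6795321050477884
[204 205 205 205 205 205 205 205 205 205 205 205 205 205 205 203 201 197
 192 190 190 194 197 200 201 202 203 205 211 213 213 213 213 214 214 183
 166 202 214 214 216 189 118  76 111 136 137 125  95  72]
```

The plate edge sits at row 83, the predicted position for 60 mm out. Lowering into the rest.

```bash
python3 -m crank '[[[0.1,0,0.6,0,0,0,0],[0,0,0.8,0,0,0,0],[0,0,0.8,0,0,0,0],[0,0,0.5,0,0,0,0],[0,0,0.3,0,0,0,0],[0,0,0.16,0,0,0,0],[0,0,0.1,0,0,0,0],[0,0,0,0,0,0,0],[0,0,0,0,0,0,0]]]'
```

```text
clock: 26.65
eef_pos: [500.8, 282.2, 71.9]
ee_rot: [0.564, 0.826, 0.001, 0.0]
wrist_force: [-0.2, -0.6, -1.2]
finger_gap: 0.218
grip_force: 60.0
```

```bash
python3 -m crank '[[[-0.02,-0.01,0.06,0,0,0,0],[0,0,0.05,0,0,0,0],[0,0,0.02,0,0,0,0],[0,0,0,0,0,0,0],[0,0,0,0,0,0,0]]]'
```

```text
clock: 27.15
eef_pos: [500.4, 280.9, 66.6]
ee_rot: [0.564, 0.826, 0.0, 0.0]
wrist_force: [0.2, -1.1, 5.8]
finger_gap: 0.223
grip_force: 60.0
```

Contact: the tool is seated. Release and retreat.

```bash
python3 -m crank '[[[0,0,0,0,0,0,0.3],[0,0,0,0,0,0,0.5],[0,0,0,0,0,0,0.8],[0,0,0,0,0,0,0.8],[0,0,0,0,0,0,0.8],[0,0,0,0,0,0,0.8],[0,0,-0.3,0,0,0,0.8],[0,0,-1,0,0,0,0.8],[0,0,-1,0,0,0,0.8],[0,0,-1,0,0,0,0.8]]]' 10; python3 -m crank '[[[0,-0.2,-0.1,0,0,0,1],[0,0,0,0,0,0,1],[0,0,0,0,0,0,1]]]'
python3 - <<'E'
from h import *
import pickle
p=imaging.snapshot("wrist");q=pickle.load(open("w5.pkl","rb"))
for n in("pin_tool","rest"):
  for r in spotter.outline_of(p,n)[:2]:
    m=np.argwhere(r["pixels"])[:,::-1].astype(np.float32);rr=cv2.minAreaRect(m)
    e=r["extent"];X=[atz(p,(e[0]+e[2])/2,v,96)[:2] for v in(e[1],e[3])]
    print(n,round(r["confidence"],2),np.round(e),rr,X,(X[0]+X[1])/2,np.linalg.norm(X[0]-X[1]))
E
```

```text
clock: 28.15
eef_pos: [499.8, 280.9, 200.1]
ee_rot: [0.564, 0.826, -0.0, -0.0]
wrist_force: [1.0, 1.1, -0.1]
finger_gap: 0.803
grip_force: 0.0
clock: 28.45
eef_pos: [492.2, 277.4, 201.4]
ee_rot: [0.564, 0.826, -0.001, 0.0]
wrist_force: [0.6, 0.4, 0.4]
finger_gap: 0.993
grip_force: 0.0
pin_tool 0.97 [281. 138. 308. 275.] ((291.5243225097656, 206.5167999267578), (27.19306755065918, 139.22718811035156), 0.9391909241676331) [array([481.771, 333.053]), array([522.508, 232.601])] [502.139 282.827] 108.39799042484773
pin_tool 0.6 [  0.   1. 137.  59.] ((68.5, 29.0), (137.0, 58.0), 0.0) [array([312.831, 359.923]), array([319.943, 325.542])] [316.387 342.732] 35.108778263480716
rest 0.7 [352. 278. 411. 390.] ((378.6044006347656, 333.4252624511719), (116.79469299316406, 32.56818771362305), 67.22962188720703) [array([588.782, 256.244]), array([638.029, 155.722])] [613.405 205.983] 111.93773311205366
rest 0.62 [258. 122. 318. 285.] ((286.5, 202.0), (59.0, 164.0), 0.0) [array([473.577, 341.256]), array([520.954, 222.685])] [497.266 281.971] 127.68554212087473
```

```bash
python3 -c "
from rig import arm
print(arm.close_job())"
```

```text
the job is handed in; nothing more can be done
None
```

The job is handed in with no verdict returned: the dial shows 1, the slide measured about 60 mm out after the pin was lifted, and the pin tool hangs pin down in the larger rest. I did not check whether the button came back up.

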